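# Swing a picking bin square against the bench rail

### The arm

A 6-joint arm with a two-finger parallel gripper is mounted at the origin on the work surface. World frame = base frame: x ahead of the robot, y to its left, z up, the work surface at z = 0. Lengths are in mm, angles in degrees, forces in N, time in s.
With the tool pointing down it reaches from about 275 to 825 mm from the base axis. Payload 4.9 kg.
Tool frame: the origin (TCP) lies midway between the tips of the shut fingers; the grasp point (between the pads) lies 19 mm behind it (ctrl.pinch_z is the z of the grasp point in the tool frame, in mm); z points along the fingers, y is the line along which they close (so a half turn about z gives the same grasp; the last joint's range is limited). The gripper opens to 85 mm and grips with 20 to 120 N. Pads are 22 mm wide; open, the fingers measure 114 mm over their backs; the gripper's body (76 mm by 85 mm) begins 54 mm behind the grasp point. The pads swing forward as they close: fully open they stand 13 mm farther back than shut.
Start: joints at [-78.449, 18.69, -11.035, 60.275, 0, 82.311], TCP at [181.251, -519.294, 231.281] pointing down, gripper open.
Joint ranges: [-152.03, 152.03], [-55.5, 102.48], [-74.3, 77.21], [-110.64, 120.58], [-84.22, 78.4], [-180, 180]. Speed limits (degrees/s): [147.25, 147.25, 180, 180, 180, 180].

### API

Orientations are given as [roll, pitch, yaw] about the fixed x, y, z axes, in that order (R = Rz(yaw) Ry(pitch) Rx(roll)).
In Python, from rig import observe, imaging, job, ctrl gives the robot as it stands.
- The arm moves only by the tool move_arm, never from a script. Its argument "steps" is a list of rows, each a list of 5 numbers: the closure, from 0 (fully open) to 1 (shut), then the shift along the tool's x, y, z in m, then the turn about the tool's z in rad. A call has exactly 10 rows; each row shifts and turns the commanded pose from where the row before left it, along the tool's axes as they then stand; what a row does not reach is not made up. A row lasts 1/8 s, in which the tool goes at most 62.5 mm and 10.7 degrees, less where a joint would pass 70% of its speed; a pose out of reach is approached as far as the arm can. A call with a gripper value outside its range is refused whole. The fingers move at their own pace and stop on an object; "squeeze" is the grip in N (left out, the last holds). Time passes only in rows, so rows that do not move let the fingers close, or fill a call up. It gives the time, the measured TCP pose, the force, the opening and the grip force at its end, in the units of the state.
- observe(): the state, without advancing time (a new reading comes with each control period).
- imaging.camera(name): name is "scene" or "top" or "wrist"; returns a dict with "img" (384x512x3 uint8, red, green, blue), "fx", "fy", "cx", "cy" (pixels), "T" (4x4, takes a point from camera to world coordinates). Camera axes: x right, y down, z forward; pixel columns grow to the right and rows downward; lengths in mm; the calibration is good to about 2 mm. A picture is of the moment at which its call begins. There is no depth.
- job.job_done(): hands the job in; it is judged then, once.
The state is a dict: "time_s": time; "joints": joint angles; "qd": joint speeds; "joint_efforts": joint torques, N m; "tool_pos": TCP position; "tool_rot": TCP orientation; "contact_force": force on the tool from outside, world axes, zero at the start; "ft_torque": the same for the moment, N m; "opening": opening from 0.0 (shut) to 1.0 (fully open); "grasp_force": force on a finger pad.
Only numpy, scipy, OpenCV 4.12 (cv2) and the standard library are available. Lean on these libraries where they do the work, as an engineer would, in place of code of your own. Each camera call takes 0.05 s, during which the arm holds its last target. There are 200 camera calls.

### The job

At the jeweller's bench, one loaded picking bin has been left sideways along the back rail. Turn it a quarter turn in place, so that its low open front faces the robot like the bin beside it: slide it, without lifting or tipping, by pushing its outer front corner round while the diagonally opposite rear corner stays where it is, bearing against the rail as the pivot. Finish by pressing it firmly home, back flush against the rail, without ramming the rail, and leave everything else undisturbed.

Things in the scene. Friction and masses are not known exactly. Their poses are not given: they have to be found in the camera images.
- rail: Fixed upright wooden board at the back of the bench, 660 mm long, 18 thick, 45 high, a low tool ledge behind it. Origin at the foot of its front face, mid-length; x points into the rail, away from the robot's side (in front of the face x is below 0), y along it to the robot's left, z up. Turned up to 12 degrees either way.
- bin: Bin to turn: grey plastic, 170 mm long (x), 104 wide (y), upright 4 mm walls, 66 high at back and sides; front lip at -x 38 high. Origin under its centre, z up. 0.65 to 1 kg; its tools lie below the rim. Starts along the rail (within 7 deg), front to the rail's +y, its +y side by the rail, up to 15 mm off. Ends with axes as the rail's (+90 deg turn). Pushing it round takes 5 to 16 N.
- heel (a point): The pivot: bottom rear corner of the bin next to the rail at the start, at (85, 52, 0) mm in the bin's frame. It stays by the rail.
- tail (a point): The other bottom rear corner of the bin, at (85, -52, 0) mm in the bin's frame: about 104 mm out from the rail at the start, against the rail at the end.
- nose (a point): The bottom front corner of the bin diagonally opposite the pivot, at (-85, -52, 0) mm in the bin's frame: the front face near it is where to push first.
- row_bin: Bystander: a like bin of the same size standing square to the rail with its front to the robot, to the right of the place for the turned bin, at least 35 mm clear of it. Origin under its centre. Loose.
- pump: Bystander: clear pump bottle, 56 mm across, 157 mm high, to the left. Origin under its centre. Loose.
- tool_cup: Bystander: steel cup of hand tools, 68 mm across, 140 mm high over all, right and nearer the robot. Origin under its centre. Loose.
- mallet: Bystander: wooden mallet lying on the bench, 200 mm long (its x), head 40 mm thick and 75 mm wide at its +x end, on the left. Origin on the bench below the handle. Loose.
Mind the look-alikes: they are no part of the job. What is shaped like the bin but blue is not meant.

How it is judged (in metres and radians):
On the way, in this order (a step that is already met when the one before it is completed fails the run):
1. half-way round (turned roughly 30 to 60 degrees) with the pivot corner bearing against the rail, within 7 mm of its face (x of tail in the frame of rail between -0.09 and -0.05 m and x of heel in the frame of rail above -0.007 m), for 0.1 s.
2. pressed home: both rear corners within 3 mm of the rail's face and the bin bearing on the rail with more than 4 N (x of each of heel, tail in the frame of rail above -0.003 m and contact force between bin and rail above 4 N), for 0.05 s.
At the end, for the whole second after the job is handed in: The bin rests flat on the bench, front to the robot, with both rear corners within 3 mm of the rail's face, and the pivot corner within 35 mm of where it was at the start (x of each of heel, tail in the frame of rail above -0.003 m and distance of heel from where it was at the start of the episode below 0.035 m and angle between bin's own z axis and vertical below 0.04 rad and height (world z) of bin below 0.006 m and linear speed of bin below 0.01 m/s); the robot touches nothing.
It fails at once if the bin is lifted more than 12 mm or tipped more than 7 degrees (height (world z) of bin above 0.012 m or angle between bin's own z axis and vertical above 0.12 rad).
It fails at once if the pivot corner goes more than 45 mm from where it was, or more than 25 mm off the rail (distance of heel from where it was at the start of the episode above 0.045 m or x of heel in the frame of rail below -0.025 m).
It fails at once if the bin is rammed against the rail (over 35 N) (contact force between bin and rail above 35 N).
It fails at once if another thing on the bench is moved more than 20 mm or tipped (distance of any of row_bin, pump, tool_cup, mallet from where it was at the start of the episode above 0.02 m or angle between any of pump, tool_cup's own z axis and vertical above 0.2 rad).
It also fails if it takes over 72 s, if anything falls off the work surface, if the arm or the gripper's body presses on something with over 40 N, if the wrist force passes 120 N, or if a joint passes its speed limit or range.

## Working session

There is one attempt and no reset: what is moved stays moved. The work goes in short steps, Python scripts to look and compute and a tool call to move; the robot and the scene stay as the last step left them, time stands still between calls to the robot, and variables do not carry over. Pictures are saved under pics/ and viewed, at most 10 in all, crops included, and the job is handed in when it is done.

Besides the shell and the picture viewer there is one more tool, called after "Emit:" by a JSON object that holds its "name" and its "arguments", one argument or row to a line. move_arm: Moves the arm, as the interface text tells. Its arguments: {"type":"object","properties":{"steps":{"type":"array"},"squeeze":{"type":"number"}},"required":["steps"]}

```bash
mkdir -p pics; ls; python3 - <<'E'
from rig import observe, imaging, job, ctrl
import cv2,numpy as np
print(observe())
for n in("top","scene"):
    c=imaging.camera(n);cv2.imwrite(f"pics/{n}0.png",c["img"][:,:,::-1]);np.savez(f"{n}0.npz",**c)
    print(n,c["fx"],c["fy"],c["cx"],c["cy"],np.round(c["T"],3).tolist())
E
```

```text
pics
{'time_s': 0.0, 'joints': array([-7.84489195e+01,  1.87329799e+01, -1.10905721e+01,  6.02754005e+01,
        2.10732309e-03,  8.23102280e+01]), 'qd': array([ 0.01665086, -0.08705566, -0.14971286, -0.00819219, -0.02730151,
        0.11993794]), 'joint_efforts': array([-1.50063439e-03, -4.43403375e+01,  2.62435931e+01,  1.55117718e-02,
       -2.66119396e-04,  1.54937089e-05]), 'tool_pos': array([ 181.14645281, -518.70596381,  230.50372892]), 'tool_rot': array([-1.79902219e+02, -1.53291235e-02,  1.92408377e+01]), 'contact_force': array([0.09623814, 0.08490689, 0.66664103]), 'ft_torque': array([ 0.00233456,  0.00156219, -0.01236765]), 'grasp_force': 0.0, 'opening': 1.0026729193258983}
top 358.72218144917065 358.72218144917065 257.05272164997467 194.23421576902655 [[0.02, -0.998, 0.062, 409.354], [-1.0, -0.021, -0.019, 112.144], [0.02, -0.062, -0.998, 992.215], [0.0, 0.0, 0.0, 1.0]]
scene 495.98613777329683 495.98613777329683 254.21200231271484 193.3900792616162 [[-0.66, 0.61, -0.439, 1097.999], [0.751, 0.532, -0.391, 670.225], [-0.005, -0.587, -0.809, 1228.129], [0.0, 0.0, 0.0, 1.0]]
```

View pics/top0.png

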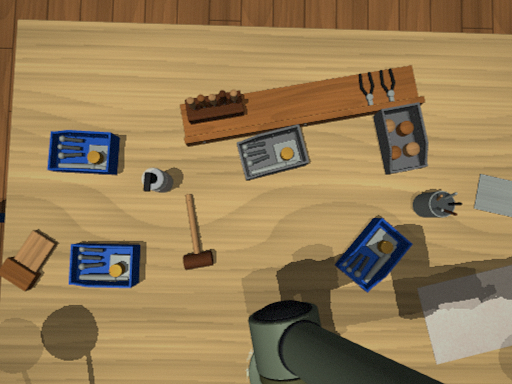

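View pics/scene0.png

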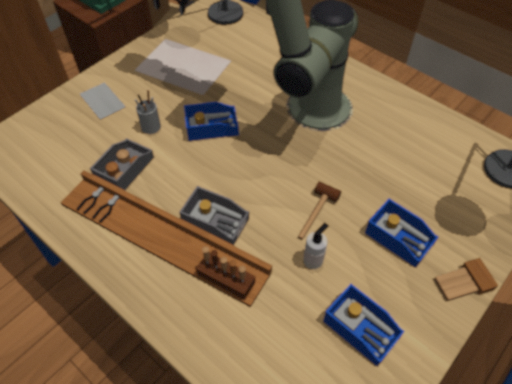

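The top view shows the grey target bin at about (273,152) with its low front to the left. The rail runs from (187,143) to (424,101). The row bin is at (402,138), the pump at (157,180), the mallet at (197,235) and the cup at (433,204). I'll enlarge the area round the bin.

```bash
python3 - <<'E'
import cv2
i=cv2.imread("pics/top0.png")[90:215,170:440]
cv2.imwrite("pics/crop0.png",cv2.resize(i,(756,350),interpolation=cv2.INTER_CUBIC)) # 2.8x
E
```

```text
(no output)
```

View pics/crop0.png

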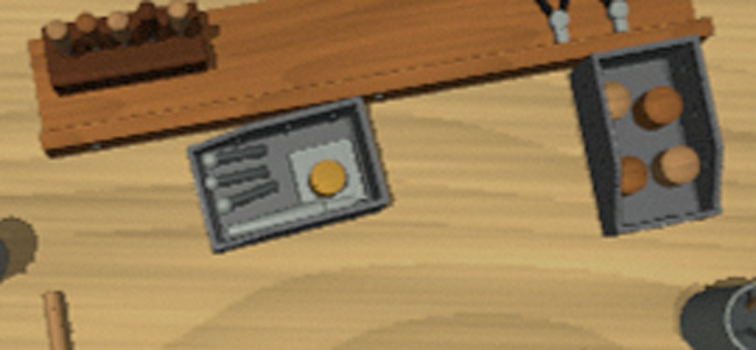

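The crop shows the bin's rim: rear corners at (361,98) and (391,203), front lip corners at (190,150) and (216,251). The rail's front top edge runs from (46,150) to (712,32).

```bash
cat > h.py <<'E'
import numpy as np
def ray(c,u,v,z):
    T=c["T"];d=T[:3,:3]@np.array([(u-c["cx"])/c["fx"],(v-c["cy"])/c["fy"],1]);o=T[:3,3]
    return (o+d*(z-o[2])/d[2])[:2]
E
python3 - <<'E'
import numpy as np
from h import *
c=np.load("top0.npz")
P={n:ray(c,170+u/2.8,90+v/2.8,z) for n,(u,v,z) in dict(heel=(362,97,66),tail=(392,204,66),nose=(216,252,38),front=(189,150,38),rl=(46,150,45),rr=(712,32,45),
 rowfl=(604,235,38),rowrl=(573,68,66),rowfr=(719,214,38)).items()}
P["pump"]=ray(c,157,181,100);P["mhead"]=ray(c,199,260,40);P["mtip"]=ray(c,190,195,10);P["cup"]=ray(c,428,204,80)
m=(P["rl"]+P["rr"])/2;d=P["rl"]-P["rr"];L=np.hypot(*d);ey=d/L;ex=np.array([ey[1],-ey[0]])
print("len",L,"yaw",np.degrees(np.arctan2(ex[1],ex[0])),m)
for k,p in P.items():print(k,p.round(1),"rail",np.round([(p-m)@ex,(p-m)@ey],1))
b=P["heel"]-P["front"];print("edge",np.linalg.norm(b),np.degrees(np.arctan2(b[1],b[0])), np.linalg.norm(P["tail"]-P["heel"]), np.linalg.norm(P["nose"]-P["front"]),np.linalg.norm(P["nose"]-P["tail"]))
E
```

```text
len 652.7490933219983 yaw 11.570647282207792 [664.70049142 -35.08129123]
heel [652.3 -12.6] rail [-7.7 24.5]
tail [551.8 -41.9] rail [-111.9   15.9]
nose [506.2 121.3] rail [-123.9  185. ]
front [603.9 149.3] rail [-22.6 192.8]
rl [599.2 284.7] rail [  0.  326.4]
rr [ 730.2 -354.8] rail [  -0.  -326.4]
rowfl [ 530.8 -251.5] rail [-174.6 -185.2]
rowrl [ 685.  -211.8] rail [ -15.6 -177.2]
rowfr [ 553.6 -363.4] rail [-174.7 -299.4]
pump [492.5 344.5] rail [-92.5 406.4]
mhead [292.6 242.9] rail [-308.7  347. ]
mtip [464.5 276.8] rail [-133.6  345.7]
cup [ 450.1 -344.7] rail [-272.3 -260.3]
edge 169.00319653444228 -73.37132468141132 104.59598832236762 101.62425207047569 169.48443898143717
```

```bash
cat >> h.py <<'E'
yaw=11.57;m=np.array([664.7,-35.1])
def Rz(a):a=np.radians(a);return np.array([[np.cos(a),-np.sin(a)],[np.sin(a),np.cos(a)]])
def w(p):return m+Rz(yaw)@np.array(p,float)
def rail(p):return Rz(yaw).T@(np.array(p)[:2]-m)
def togo(s,p,y): # tool-frame shift mm (x,y) and yaw diff
    t=s["tool_pos"][:2];a=s["tool_rot"][2];d=Rz(a).T@(np.array(p)-t);return [d[0],-d[1],-((y-a+180)%360-180)]
E
python3 - <<'E'
from h import *; from rig import observe
s=observe()
H=np.array([-6,25.])
p=w(H+Rz(-85)@np.array([-170-11-25,-86]));print(p,togo(s,p,106.5),np.linalg.norm(p))
E
```

```text
[512.63076871 161.10781461] [np.float64(536.9953605826394), np.float64(-532.6716749288798), np.float64(-87.26143491579774)] 537.3509402176612
```

Emit:
{"name": "move_arm", "arguments": {
  "steps": [
    [1,0.027,-0.027,0,0],
    [1,0.027,-0.027,0,0],
    [1,0.027,-0.027,0,0],
    [1,0.027,-0.027,0,0],
    [1,0.027,-0.027,0,0],
    [1,0.027,-0.027,0,0],
    [1,0.027,-0.027,0,0],
    [1,0.027,-0.027,0,0],
    [1,0.027,-0.027,0,0],
    [1,0.027,-0.027,0,0]
  ]
}}

```text
time_s: 1.35
tool_pos: [347.4, -174.1, 231.1]
tool_rot: [-180.0, 0.0, 19.2]
contact_force: [1.1, -0.0, 0.7]
opening: 0.006
grasp_force: 0.0
```

Emit:
{"name": "move_arm", "arguments": {
  "steps": [
    [1,0.027,-0.027,0,0],
    [1,0.027,-0.027,0,0],
    [1,0.027,-0.027,0,0],
    [1,0.027,-0.027,0,0],
    [1,0.027,-0.027,0,0],
    [1,0.027,-0.027,0,0],
    [1,0.027,-0.027,0,0],
    [1,0.027,-0.027,0,0],
    [1,0.027,-0.027,0,0],
    [1,0.027,-0.027,0,0]
  ]
}}

```text
time_s: 2.6
tool_pos: [513.3, 169.7, 230.9]
tool_rot: [180.0, 0.0, 19.2]
contact_force: [0.1, 0.4, 0.5]
opening: 0.003
grasp_force: 0.0
```

Emit:
{"name": "move_arm", "arguments": {
  "steps": [
    [1,0,0,0,-0.152],
    [1,0,0,0,-0.152],
    [1,0,0,0,-0.152],
    [1,0,0,0,-0.152],
    [1,0,0,0,-0.152],
    [1,0,0,0,-0.152],
    [1,0,0,0,-0.152],
    [1,0,0,0,-0.152],
    [1,0,0,0,-0.152],
    [1,0,0,0,-0.152]
  ]
}}

```text
time_s: 3.85
tool_pos: [512.8, 168.4, 230.8]
tool_rot: [-179.9, -0.0, 106.6]
contact_force: [0.2, 0.2, -0.0]
opening: -0.004
grasp_force: 0.0
```

```bash
python3 - <<'E'
from h import *; from rig import observe
s=observe();print(s["tool_pos"],s["tool_rot"],s["joints"],s["opening"])
print(togo(s,[512.6,161.1],106.5))
E
```

```text
[512.79910341 168.40201694 230.84479821] [-1.79942972e+02 -5.48025562e-03  1.06613743e+02] [ 1.03431588e+01  1.76642257e+01 -1.25596943e+01  5.98333657e+01
 -7.81396929e-04  8.37294136e+01] -0.0035550313564426915
[np.float64(-6.940259808577951), np.float64(-2.27857132831128), np.float64(0.11374279054345493)]
```

Emit:
{"name": "move_arm", "arguments": {
  "steps": [
    [1,0,0,0.024,0],
    [1,0,0,0.024,0],
    [1,0,0,0.024,0],
    [1,0,0,0.024,0],
    [1,0,0,0.024,0],
    [1,0,0,0.024,0],
    [1,0,0,0.024,0],
    [1,0,0,0.024,0],
    [1,0,0,0.018,0],
    [1,0,0,0.008,0]
  ]
}}

```text
time_s: 5.1
tool_pos: [512.0, 168.3, 12.0]
tool_rot: [-179.9, -0.0, 106.3]
contact_force: [0.5, 1.0, 0.7]
opening: -0.0
grasp_force: 0.0
```

```bash
python3 - <<'E'
from rig import imaging,observe
import cv2
i=imaging.camera("top")["img"][90:215,170:440,::-1]
cv2.imwrite("pics/a.png",cv2.resize(i,(756,350),interpolation=cv2.INTER_CUBIC))
E
```

```text
(no output)
```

View pics/a.png

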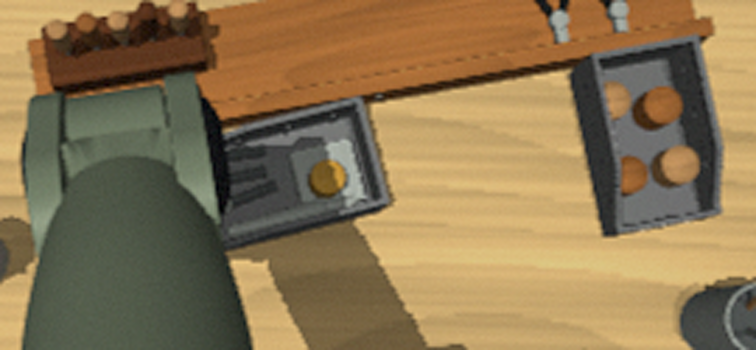

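The arm hides the bin's front, but its rear corners, heel at (361,98) and tail at (391,203), have not moved. They can be used to follow the turn. Next I close in until contact.

Emit:
{"name": "move_arm", "arguments": {
  "steps": [
    [1,-0.003,0,0,0],
    [1,-0.003,0,0,0],
    [1,-0.003,0,0,0],
    [1,-0.003,0,0,0],
    [1,-0.003,0,0,0],
    [1,-0.003,0,0,0],
    [1,-0.003,0,0,0],
    [1,-0.003,0,0,0],
    [1,-0.003,0,0,0],
    [1,-0.002,0,0,0]
  ]
}}

```text
time_s: 6.4
tool_pos: [521.4, 140.5, 13.3]
tool_rot: [180.0, -0.0, 106.3]
contact_force: [-0.3, -0.2, -1.0]
opening: -0.003
grasp_force: 0.0
```

Emit:
{"name": "move_arm", "arguments": {
  "steps": [
    [1,0,-0.003,0,0],
    [1,0,-0.003,0,0],
    [1,-0.002,0,0,0],
    [1,-0.002,0,0,0],
    [1,-0.002,0,0,0],
    [1,-0.002,0,0,0],
    [1,-0.002,0,0,0],
    [1,-0.002,0,0,0],
    [1,0,0,0,0],
    [1,0,0,0,0]
  ]
}}

```text
time_s: 7.65
tool_pos: [517.9, 128.3, 13.2]
tool_rot: [-179.9, -0.1, 106.4]
contact_force: [-3.6, 4.6, 2.9]
opening: 0.002
grasp_force: 2.7
```

Emit:
{"name": "move_arm", "arguments": {
  "steps": [
    [1,-0.0026,-0.004,0,-0.026],
    [1,-0.0026,-0.004,0,-0.026],
    [1,-0.0026,-0.004,0,-0.026],
    [1,-0.0026,-0.004,0,-0.026],
    [1,-0.0026,-0.004,0,-0.026],
    [1,-0.0026,-0.004,0,-0.026],
    [1,-0.0026,-0.004,0,-0.026],
    [1,-0.0026,-0.004,0,-0.026],
    [1,0,0,0,0],
    [1,0,0,0,0]
  ]
}}

```text
time_s: 8.9
tool_pos: [496.6, 96.1, 13.3]
tool_rot: [-180.0, 0.0, 118.2]
contact_force: [-2.5, 1.9, 0.8]
opening: -0.004
grasp_force: 1.6
```

```bash
python3 - <<'E'
from rig import imaging,observe
from h import *
import cv2
s=observe();print(rail(s["tool_pos"]),s["tool_rot"],s["contact_force"])
c=imaging.camera("top")
i=c["img"][90:215,170:440,::-1]
cv2.imwrite("pics/b.png",cv2.resize(i,(756,350),interpolation=cv2.INTER_CUBIC))
E
```

```text
[-138.3564741   162.20817475] [-1.79957587e+02  2.93002350e-02  1.18229687e+02] [-2.47079664  1.94294786  0.83584177]
```

View pics/b.png

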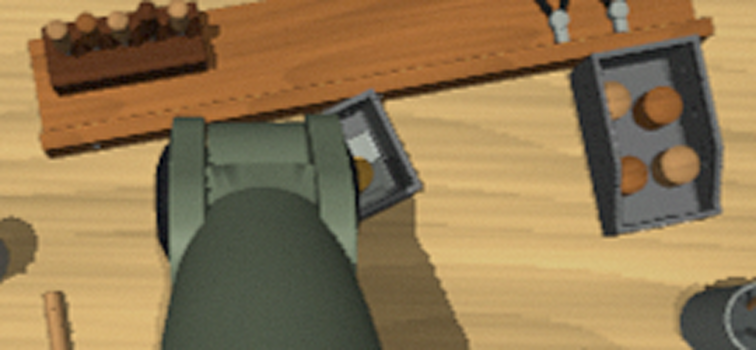

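The rear corners now show at (375,92) for the heel and (421,187) for the tail, so the bin is turning. The heel has reached the rail and slid a little to the right.

```bash
cat >> h.py <<'E'
def rep(c,s,h,t):
    f=lambda q:rail(ray(c,170+q[0]/2.8,90+q[1]/2.8,66))
    a,b=f(h),f(t);d=a-b;phi=np.degrees(np.arctan2(d[1],d[0]))-90
    print("heel",a.round(1),"tail",b.round(1),np.linalg.norm(d).round(1),"phi",phi.round(1),"tool in bin",(Rz(phi).T@(rail(s["tool_pos"])-a)+[85,52]).round(1),"tool yaw rel",(s["tool_rot"][2]-180-yaw-phi)%360)
    return a,b,phi
E
python3 - <<'E'
from rig import observe
from h import *
s=observe();c=np.load("top0.npz")
rep(c,s,(362,97),(392,204))
rep(c,s,(375,92),(421,187))
E
```

```text
heel [-7.7 24.5] tail [-111.9   16. ] 104.6 phi -85.3 tool in bin [-62.9 -66.8] tool yaw rel 11.981259427164076
heel [-5.2 11.6] tail [-101.1  -13.8] 99.2 phi -75.2 tool in bin [-94.7 -38.1] tool yaw rel 1.848449311105071
```

Emit:
{"name": "move_arm", "arguments": {
  "steps": [
    [1,-0.0024,-0.005,0,-0.026],
    [1,-0.0024,-0.005,0,-0.026],
    [1,-0.0024,-0.005,0,-0.026],
    [1,-0.0024,-0.005,0,-0.026],
    [1,-0.0024,-0.005,0,-0.026],
    [1,-0.0024,-0.005,0,-0.026],
    [1,-0.0024,-0.005,0,-0.026],
    [1,-0.0024,-0.005,0,-0.026],
    [1,-0.0024,-0.005,0,-0.026],
    [1,-0.0024,-0.005,0,-0.026]
  ]
}}

```text
time_s: 10.2
tool_pos: [469.4, 47.9, 13.2]
tool_rot: [-180.0, -0.0, 133.2]
contact_force: [-0.3, 1.8, -1.0]
opening: -0.002
grasp_force: 0.8
```

```bash
python3 - <<'E'
from rig import imaging,observe
from h import *
import cv2
s=observe();print(rail(s["tool_pos"]),s["tool_rot"],s["contact_force"])
c=imaging.camera("top")
i=c["img"][90:215,170:440,::-1]
cv2.imwrite("pics/c.png",cv2.resize(i,(756,350),interpolation=cv2.INTER_CUBIC))
E
```

```text
[-174.68787541  120.46401417] [-1.79986634e+02 -7.07977541e-03  1.33243895e+02] [-0.25913593  1.78835918 -0.95420636]
```

View pics/c.png

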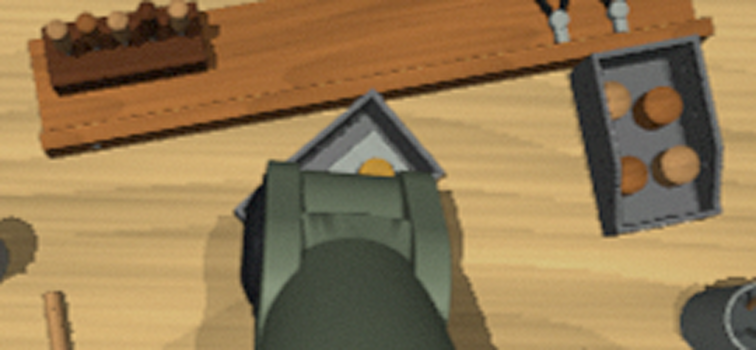

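The heel is at (373,91), holding its place on the rail, and the tail is at (443,174). The bin is about half-way round.

```bash
python3 - <<'E'
from rig import observe
from h import *
s=observe();c=np.load("top0.npz")
rep(c,s,(373,91),(444,175))
E
```

```text
heel [-3.9 13.3] tail [-93.8 -37.2] 103.1 phi -60.7 tool in bin [-91.8 -45.1] tool yaw rel 2.369814034277475
```

Emit:
{"name": "move_arm", "arguments": {
  "steps": [
    [1,-0.0025,-0.0042,0,-0.026],
    [1,-0.0025,-0.0042,0,-0.026],
    [1,-0.0025,-0.0042,0,-0.026],
    [1,-0.0025,-0.0042,0,-0.026],
    [1,-0.0025,-0.0042,0,-0.026],
    [1,-0.0025,-0.0042,0,-0.026],
    [1,-0.0025,-0.0042,0,-0.026],
    [1,-0.0025,-0.0042,0,-0.026],
    [1,-0.0025,-0.0042,0,-0.026],
    [1,-0.0025,-0.0042,0,-0.026]
  ]
}}

```text
time_s: 11.5
tool_pos: [458.5, 0.9, 12.8]
tool_rot: [-179.9, -0.3, 148.2]
contact_force: [-8.2, 6.8, 7.2]
opening: 0.001
grasp_force: 4.8
```

```bash
python3 - <<'E'
from rig import imaging,observe
from h import *
import cv2
s=observe();print(rail(s["tool_pos"]),s["tool_rot"],s["contact_force"])
c=imaging.camera("top")
i=c["img"][90:215,170:440,::-1]
cv2.imwrite("pics/d.png",cv2.resize(i,(756,350),interpolation=cv2.INTER_CUBIC))
E
```

```text
[-194.7680262    76.66176092] [-179.94144439   -0.32012102  148.16665053] [-8.20925403  6.82854225  7.18104968]
```

View pics/d.png

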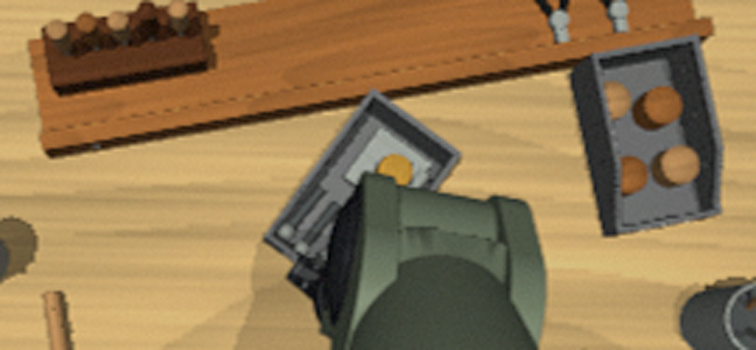

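The heel has stayed at (375,91), the tail is at (461,155), and the free front corner shows at (265,238).

```bash
python3 - <<'E'
from rig import observe
from h import *
s=observe();c=np.load("top0.npz")
rep(c,s,(375,91),(461,155))
E
```

```text
heel [-4.2 11.4] tail [-78.1 -56.6] 100.4 phi -47.4 tool in bin [-91.7 -44.5] tool yaw rel 3.985944084609649
```

Emit:
{"name": "move_arm", "arguments": {
  "steps": [
    [1,-0.0026,-0.0042,0,-0.024],
    [1,-0.0026,-0.0042,0,-0.024],
    [1,-0.0026,-0.0042,0,-0.024],
    [1,-0.0026,-0.0042,0,-0.024],
    [1,-0.0026,-0.0042,0,-0.024],
    [1,-0.0026,-0.0042,0,-0.024],
    [1,-0.0026,-0.0042,0,-0.024],
    [1,-0.0026,-0.0042,0,-0.024],
    [1,-0.0026,-0.0042,0,-0.024],
    [1,-0.0026,-0.0042,0,-0.024]
  ]
}}

```text
time_s: 12.8
tool_pos: [458.8, -47.5, 11.9]
tool_rot: [-179.9, -0.8, 161.9]
contact_force: [-16.6, 5.8, 12.8]
opening: -0.001
grasp_force: 8.8
```

Emit:
{"name": "move_arm", "arguments": {
  "steps": [
    [1,-0.0026,-0.0042,0,-0.024],
    [1,-0.0026,-0.0042,0,-0.024],
    [1,-0.0026,-0.0042,0,-0.024],
    [1,-0.0026,-0.0042,0,-0.024],
    [1,-0.0026,-0.0042,0,-0.024],
    [1,-0.0026,-0.0042,0,-0.024],
    [1,-0.0026,-0.0042,0,-0.024],
    [1,-0.0026,-0.0042,0,-0.024],
    [1,0,0,0,0],
    [1,0,0,0,0]
  ]
}}

```text
time_s: 14.05
tool_pos: [467.4, -85.8, 11.4]
tool_rot: [-179.8, -1.2, 172.7]
contact_force: [-24.0, -0.0, 15.8]
opening: 0.001
grasp_force: 12.1
```

```bash
python3 - <<'E'
from rig import imaging,observe
from h import *
import cv2
s=observe();print(rail(s["tool_pos"]),s["tool_rot"],s["contact_force"])
c=imaging.camera("top")
i=c["img"][90:215,170:440,::-1]
cv2.imwrite("pics/e.png",cv2.resize(i,(756,350),interpolation=cv2.INTER_CUBIC))
E
```

```text
[-203.4553637   -10.10195109] [-179.77038881   -1.20904149  172.74911593] [-2.40129582e+01 -1.98075604e-02  1.58125636e+01]
```

View pics/e.png

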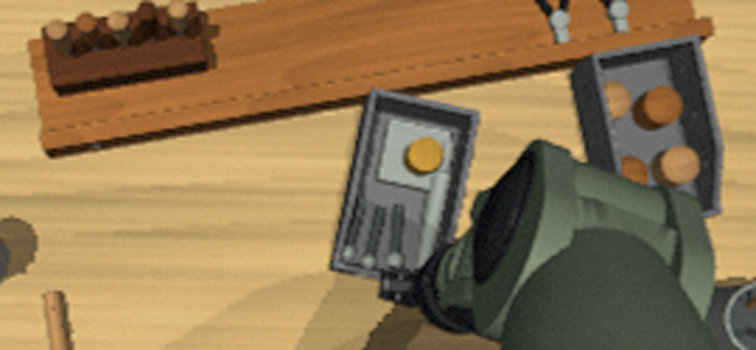

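The heel is still at (375,91) and the tail at (478,112), so about 20° remains. The push has risen to 24 N because friction at the fingertip drags it the wrong way. I'll ease off and drag towards the nose.

```bash
python3 - <<'E'
from rig import observe
from h import *
s=observe();c=np.load("top0.npz")
rep(c,s,(375,91),(478,112))
E
```

```text
heel [-4.2 11.4] tail [-40.9 -80.3] 98.8 phi -21.8 tool in bin [-92. -42.] tool yaw rel 2.995927526008238
```

Emit:
{"name": "move_arm", "arguments": {
  "steps": [
    [1,0,-0.003,0,-0.01],
    [1,0,-0.003,0,-0.01],
    [1,0,-0.003,0,-0.01],
    [1,-0.001,-0.003,0,-0.01],
    [1,-0.001,-0.003,0,-0.01],
    [1,0,0,0,0],
    [1,0,0,0,0],
    [1,0,0,0,0],
    [1,0,0,0,0],
    [1,0,0,0,0]
  ]
}}

```text
time_s: 15.35
tool_pos: [474.3, -103.2, 11.7]
tool_rot: [-179.7, -0.6, 175.6]
contact_force: [-8.8, -4.4, -2.1]
opening: 0.001
grasp_force: 4.6
```

Emit:
{"name": "move_arm", "arguments": {
  "steps": [
    [1,-0.0015,-0.0034,0,-0.018],
    [1,-0.0015,-0.0034,0,-0.018],
    [1,-0.0015,-0.0034,0,-0.018],
    [1,-0.0015,-0.0034,0,-0.018],
    [1,-0.0015,-0.0034,0,-0.018],
    [1,-0.0015,-0.0034,0,-0.018],
    [1,-0.0015,-0.0034,0,-0.018],
    [1,-0.0015,-0.0034,0,-0.018],
    [1,0,0,0,0],
    [1,0,0,0,0]
  ]
}}

```text
time_s: 16.6
tool_pos: [489.5, -130.3, 12.7]
tool_rot: [-179.8, -0.2, -176.1]
contact_force: [-4.3, -2.4, -1.7]
opening: 0.0
grasp_force: 2.5
```

```bash
python3 - <<'E'
from rig import imaging,observe
from h import *
import cv2
s=observe();print(rail(s["tool_pos"]),s["tool_rot"],s["contact_force"])
c=imaging.camera("top")
i=c["img"][90:215,170:440,::-1]
cv2.imwrite("pics/f.png",cv2.resize(i,(756,350),interpolation=cv2.INTER_CUBIC))
E
```

```text
[-190.70775731  -58.10711211] [-179.82454733   -0.22905325 -176.13035642] [-4.29086673 -2.38465152 -1.68050487]
```

View pics/f.png

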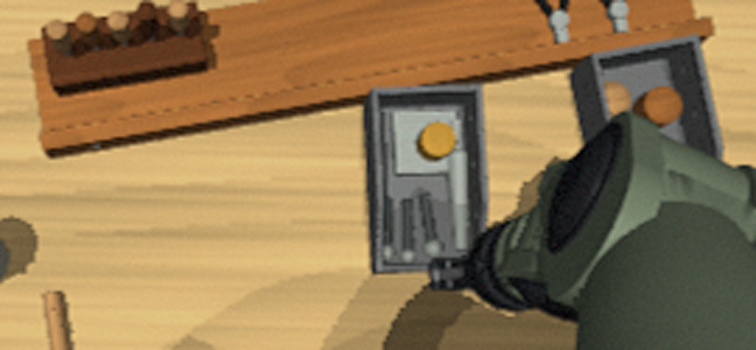

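The heel is at (370,91) and the tail at (485,88), so about 8° remains. The neighbouring bin has not been touched.

```bash
python3 - <<'E'
from rig import observe
from h import *
s=observe();c=np.load("top0.npz")
rep(c,s,(370,91),(485,88))
E
```

```text
heel [-3.4 16. ] tail [-19.7 -91.3] 108.5 phi -8.6 tool in bin [-89.1 -49.4] tool yaw rel 0.9253520440161083
```

Emit:
{"name": "move_arm", "arguments": {
  "steps": [
    [1,-0.0016,-0.003,0,-0.018],
    [1,-0.0016,-0.003,0,-0.018],
    [1,-0.0016,-0.003,0,-0.018],
    [1,-0.0016,-0.003,0,-0.018],
    [1,-0.0016,-0.003,0,-0.018],
    [1,0,0,0,0],
    [1,0,0,0,0],
    [1,0,0,0,0],
    [1,0,0,0,0],
    [1,0,0,0,0]
  ]
}}

```text
time_s: 17.9
tool_pos: [500.6, -143.7, 13.2]
tool_rot: [-179.9, -0.1, -170.9]
contact_force: [-3.9, -2.8, -1.7]
opening: -0.003
grasp_force: 2.2
```

The fingertip has crept to the nose edge, so I'll back off and re-seat it nearer the middle of the front, then press home gently.

Emit:
{"name": "move_arm", "arguments": {
  "steps": [
    [1,0.004,0,0,0],
    [1,0.004,0,0,0],
    [1,0,0.006,0,-0.01],
    [1,0,0.006,0,-0.01],
    [1,0,0.006,0,-0.01],
    [1,0,0.006,0,0],
    [1,-0.003,0,0,0],
    [1,-0.003,0,0,0],
    [1,0,0,0,0],
    [1,0,0,0,0]
  ]
}}

```text
time_s: 19.15
tool_pos: [494.7, -119.5, 13.2]
tool_rot: [180.0, -0.0, -169.2]
contact_force: [-0.7, 0.4, -0.4]
opening: -0.0
grasp_force: 0.0
```

Emit:
{"name": "move_arm", "arguments": {
  "steps": [
    [1,-0.001,0,0,0],
    [1,-0.001,0,0,0],
    [1,-0.001,0,0,0],
    [1,-0.001,0,0,0],
    [1,-0.001,0,0,0],
    [1,-0.001,0,0,0],
    [1,0,0,0,0],
    [1,0,0,0,0],
    [1,0,0,0,0],
    [1,0,0,0,0]
  ]
}}

```text
time_s: 20.4
tool_pos: [496.5, -119.0, 12.8]
tool_rot: [-179.9, -0.5, -169.3]
contact_force: [-11.6, -4.7, 7.2]
opening: -0.003
grasp_force: 5.6
```

Emit:
{"name": "move_arm", "arguments": {
  "steps": [
    [1,-0.001,0,0,0],
    [1,-0.001,0,0,0],
    [1,-0.001,0,0,0],
    [1,0,0,0,0],
    [1,0,0,0,0],
    [1,0,0,0,0],
    [1,0,0,0,0],
    [1,0,0,0,0],
    [1,0,0,0,0],
    [1,0,0,0,0]
  ]
}}

```text
time_s: 21.65
tool_pos: [496.5, -118.9, 12.6]
tool_rot: [-179.9, -0.8, -169.3]
contact_force: [-17.1, -6.5, 11.9]
opening: -0.003
grasp_force: 9.4
```

```bash
python3 - <<'E'
from rig import imaging,observe
from h import *
import cv2
s=observe();print(rail(s["tool_pos"]),s["tool_rot"],s["contact_force"])
c=imaging.camera("top")
i=c["img"][100:200,280:400,::-1]
cv2.imwrite("pics/g.png",cv2.resize(i,(720,600),interpolation=cv2.INTER_CUBIC))
E
```

```text
[-181.60419058  -48.34007111] [-179.89929026   -0.7935558  -169.34515234] [-17.05274697  -6.54595163  11.94772244]
```

View pics/g.png

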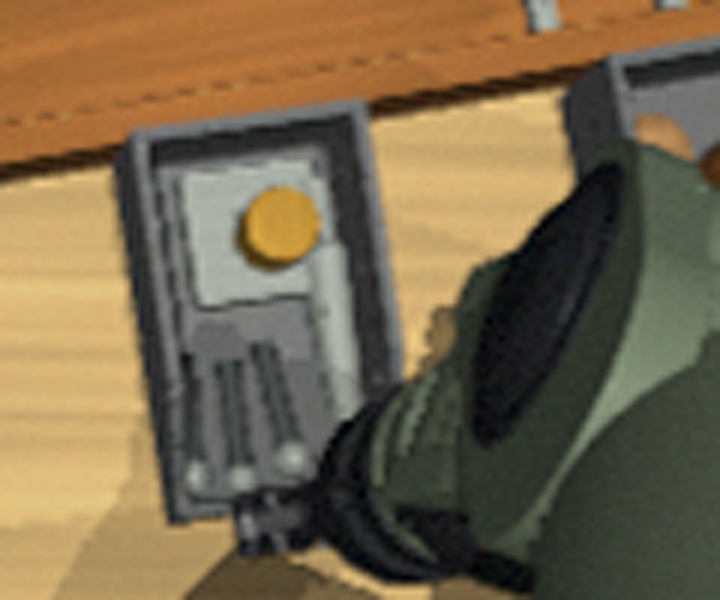

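The crop shows the bin close to square: its rear rim runs from about (125,138) to (367,101), against the rail edge. The tool no longer advances under 18 N. I'll check the back's angle numerically from the colour edge.

```bash
python3 - <<'E'
from rig import imaging
from h import *
import cv2
c=imaging.camera("top");np.savez("g.npz",**c)
S=cv2.cvtColor(c["img"],cv2.COLOR_RGB2HSV)[:,:,1].astype(float)
def edge(S,u0,u1,v0,v1,thr,z):
    q=[]
    for u in range(u0,u1):
        col=S[v0:v1,u];k=np.argmax(col<thr)
        if k>0:q.append(ray(c,u,v0+k-1+(col[k-1]-thr)/(col[k-1]-col[k]),z))
    q=np.array([rail(p) for p in q]);f=np.polyfit(q[:,1],q[:,0],1);r=q[:,0]-np.polyval(f,q[:,1])
    g=abs(r)<2;f=np.polyfit(q[g,1],q[g,0],1);return q[:,1].min().round(),q[:,1].max().round(),f,r.std()
print(S[105:132:1,320].astype(int))
print("bin rear",edge(S,305,338,106,135,100,66))
c0=np.load("top0.npz");S0=cv2.cvtColor(c0["img"],cv2.COLOR_RGB2HSV)[:,:,1].astype(float)
print("row rear",edge(S0,384,416,92,120,100,66))
V=cv2.cvtColor(c["img"],cv2.COLOR_RGB2HSV)[:,:,2].astype(float)
print("rail top edge",edge(V,195,295,115,150,85,45),edge(V,350,375,100,125,85,45)); print(V[110:140,260].astype(int))
E
```

```text
[172 170 170 173 170 173 172 172 167 161 171 170 175 154  60   9   3   7
  17  23   4   2   6  18  15  13  15]
bin rear (np.float64(-78.0), np.float64(8.0), array([0.03708326, 0.02808878]), np.float64(0.22051633512476615))
row rear (np.float64(-290.0), np.float64(-205.0), array([-0.01034606, -5.85030412]), np.float64(7.1310972360225815))
rail top edge (np.float64(35.0), np.float64(293.0), array([  0.31976479, -30.49062426]), np.float64(12.356370705082929)) (np.float64(-186.0), np.float64(-119.0), array([ 0.0042867 , -0.58292085]), np.float64(0.4539510127987371))
[171 175 175 171 171 176 174 172 179 179 176 177 180 178 167 165 162 163
 166 168 147  56  56  81 151 203 204 206 207 215]
```

```bash
cat > e.py <<'E'
from h import *
import cv2
def edge(c,ch,u0,u1,v0,v1,thr,z):
    S=cv2.cvtColor(c["img"],cv2.COLOR_RGB2HSV)[:,:,ch].astype(float);q=[]
    for u in range(u0,u1):
        col=S[v0:v1,u];k=np.argmax(col<thr)
        if k>0:q.append(rail(ray(c,u,v0+k-1+(col[k-1]-thr)/(col[k-1]-col[k]),z)))
    q=np.array(q);g=np.ones(len(q),bool)
    for _ in range(4):
        f=np.polyfit(q[g,1],q[g,0],1);r=abs(q[:,0]-np.polyval(f,q[:,1]));g=r<max(1,2*np.median(r))
    return q[g,1].min().round(),q[g,1].max().round(),f.round(4),r[g].std().round(2)
E
python3 - <<'E'
from e import *
c=np.load("g.npz");c0=np.load("top0.npz")
for a in((215,237),(250,295),(345,373),(215,295),):print(a,edge(c,2,*a,100,150,110,45))
print(edge(c0,2,320,373,100,150,110,45)); print(edge(c0,1,390,414,92,120,100,66))
E
```

```text
Traceback (most recent call last):
  File "e.py", line 10, in edge
    f=np.polyfit(q[g,1],q[g,0],1);r=abs(q[:,0]-np.polyval(f,q[:,1]));g=r<max(1,2*np.median(r))
                 ~^^^^^
IndexError: too many indices for array: array is 1-dimensional, but 2 were indexed
```

Emit:
{"name": "move_arm", "arguments": {
  "steps": [
    [1,0.005,0,0,0],
    [1,0.005,0,0,0],
    [1,0.003,0,0,0],
    [1,0,-0.007,0,0],
    [1,0,-0.007,0,0],
    [1,0,-0.006,0,0],
    [1,-0.002,0,0,0],
    [1,-0.002,0,0,0],
    [1,0,0,0,0],
    [1,0,0,0,0]
  ]
}}

```text
time_s: 23.0
tool_pos: [498.4, -138.8, 13.3]
tool_rot: [180.0, -0.0, -169.2]
contact_force: [-0.1, -0.1, -0.1]
opening: -0.003
grasp_force: 0.0
```

Emit:
{"name": "move_arm", "arguments": {
  "steps": [
    [1,0,-0.005,0,0],
    [1,-0.001,-0.001,0,0],
    [1,-0.001,-0.001,0,0],
    [1,-0.001,-0.001,0,0],
    [1,-0.001,-0.001,0,0],
    [1,-0.001,-0.001,0,0],
    [1,-0.001,-0.001,0,0],
    [1,-0.001,-0.001,0,0],
    [1,0,0,0,0],
    [1,0,0,0,0]
  ]
}}

```text
time_s: 24.25
tool_pos: [504.9, -148.4, 12.8]
tool_rot: [179.9, -0.3, -169.2]
contact_force: [-8.4, 1.4, 4.4]
opening: 0.0
grasp_force: 4.2
```

```bash
python3 - <<'E'
from e import *
from rig import imaging
c=imaging.camera("top");np.savez("i.npz",**c);c0=np.load("top0.npz")
print("bin",edge(c,1,306,338,106,135,100,66))
V=cv2.cvtColor(c["img"],cv2.COLOR_RGB2HSV)[:,:,2]
print(V[120:150:1,230],V[100:128,360])
for a in((240,295),(345,373)):
    try:print(a,edge(c,2,*a,100,150,110,45))
    except Exception as e:print(e)
E
```

```text
bin (np.float64(-78.0), np.float64(5.0), array([0.0039, 0.5912]), np.float64(0.12))
[178 181 178 177 176 184 186 190 176 149 178 174 178 183 181 164  53  55
  79 154 216 218 216 218 218 221 225 224 224 222] [163 158 154 165 173 178 178 167 176 173 172 172 167 120  61  51 118 215
 215 210 206 207 208 210 202 200 201 208]
(240, 295) (np.float64(35.0), np.float64(160.0), array([0.0032, 0.2985]), np.float64(0.16))
(345, 373) (np.float64(-180.0), np.float64(-106.0), array([0.0087, 0.8157]), np.float64(0.18))
```

The bin's back is now parallel to the rail and flush with it. One firm press here, then one at mid-front.

Emit:
{"name": "move_arm", "arguments": {
  "steps": [
    [1,-0.001,0,0,0],
    [1,-0.001,0,0,0],
    [1,0,0,0,0],
    [1,0,0,0,0],
    [1,0.004,0,0,0],
    [1,0.006,0,0,0],
    [1,0.003,0,0,0],
    [1,0,0.01,0,0],
    [1,0,0.01,0,0],
    [1,0,0.01,0,0]
  ]
}}

```text
time_s: 25.55
tool_pos: [491.1, -121.0, 13.3]
tool_rot: [180.0, 0.0, -169.2]
contact_force: [0.4, 0.9, -0.0]
opening: -0.004
grasp_force: 0.0
```

Emit:
{"name": "move_arm", "arguments": {
  "steps": [
    [1,-0.002,0,0,0],
    [1,-0.002,0,0,0],
    [1,-0.002,0,0,0],
    [1,-0.001,0,0,0],
    [1,-0.001,0,0,0],
    [1,-0.001,0,0,0],
    [1,-0.001,0,0,0],
    [1,-0.001,0,0,0],
    [1,0,0,0,0],
    [1,0,0,0,0]
  ]
}}

```text
time_s: 26.8
tool_pos: [499.2, -120.4, 13.0]
tool_rot: [-180.0, -0.3, -169.3]
contact_force: [-6.7, -2.2, 5.2]
opening: 0.002
grasp_force: 3.9
```

Emit:
{"name": "move_arm", "arguments": {
  "steps": [
    [1,-0.001,0,0,0],
    [1,-0.001,0,0,0],
    [1,-0.001,0,0,0],
    [1,-0.001,0,0,0],
    [1,-0.001,0,0,0],
    [1,0,0,0,0],
    [1,0,0,0,0],
    [1,0,0,0,0],
    [1,0,0,0,0],
    [1,0,0,0,0]
  ]
}}

```text
time_s: 28.05
tool_pos: [499.1, -120.1, 12.5]
tool_rot: [-179.9, -0.9, -169.3]
contact_force: [-19.4, -6.7, 14.7]
opening: -0.0
grasp_force: 10.2
```

```bash
python3 - <<'E'
from e import *
from rig import imaging,observe
print(observe()["contact_force"])
c=imaging.camera("top")
print("bin",edge(c,1,306,338,106,135,100,66),edge(c,2,240,295,100,150,110,45),edge(c,2,345,373,100,150,110,45))
S=cv2.cvtColor(c["img"],cv2.COLOR_RGB2HSV)[:,:,1]
# left side of rim: heel's y
for v in (126,130):
    u=np.argmax(S[v,280:330]<80)+280;print(rail(ray(c,u,v,66)))
E
```

```text
[-19.43776561  -6.72701602  14.7005203 ]
bin (np.float64(-78.0), np.float64(5.0), array([0.0031, 0.5653]), np.float64(0.12)) (np.float64(35.0), np.float64(160.0), array([0.0033, 0.2967]), np.float64(0.17)) (np.float64(-180.0), np.float64(-106.0), array([0.009 , 0.8507]), np.float64(0.17))
[-11.09303953  25.93140439]
[-21.53889851  27.93433408]
```

The bin is flush, firmly pressed at about 20 N, and the heel is within its limit. Now I retract.

Emit:
{"name": "move_arm", "arguments": {
  "steps": [
    [1,0.002,0,0,0],
    [1,0.003,0,0,0],
    [1,0.004,0,0,0],
    [1,0.006,0,0,0],
    [1,0.01,0,0,0],
    [1,0.01,0,0,0],
    [1,0.01,0,0,0],
    [1,0,0,-0.03,0],
    [1,0,0,-0.04,0],
    [1,0,0,-0.04,0]
  ]
}}

```text
time_s: 29.35
tool_pos: [461.9, -127.4, 124.3]
tool_rot: [180.0, -0.0, -169.2]
contact_force: [0.3, -0.5, 0.2]
opening: 0.0
grasp_force: 0.0
```

```bash
python3 - <<'E'
from e import *
from rig import imaging,observe,job
s=observe();print(s["contact_force"],s["tool_pos"])
c=imaging.camera("top")
f=edge(c,1,306,338,106,135,100,66);print("bin",f)
if abs(f[2][0]-.004)<.012 and abs(f[2][1]-.56)<1: print(job.job_done())
E
```

```text
[ 0.32338434 -0.49788051  0.15644312] [ 461.88747261 -127.43885492  124.26686022]
bin (np.float64(-79.0), np.float64(5.0), array([0.0034, 0.5782]), np.float64(0.12))
the job is handed in; nothing more can be done
None
```

The bin is turned a quarter turn and pressed home, with its back measured flush against the rail after the arm backed away, and the job was handed in at about 29 s; no verdict was returned.

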